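# Put the pocket level away in the sliding-cover tool case

## Robot

A 6-joint arm with a two-finger parallel gripper is mounted at the origin on the work surface. World frame = base frame: x ahead of the robot, y to its left, z up, the work surface at z = 0. Lengths are in m, angles in rad, forces in N, time in s.
With the tool pointing down it reaches from about 0.3 to 0.775 m from the base axis. Payload 14.6 kg.
Tool frame: the origin (TCP) lies midway between the tips of the shut fingers; the grasp point (between the pads) lies 19 mm behind it (ctrl.hold_point_z is the distance from the TCP to the grasp point, in m); z points along the fingers, x is the direction in which the jaws open and shut, and the axes are right-handed (so a half turn about z gives the same grasp; the last joint's range is limited). The gripper opens to 94 mm and grips with 3 to 60 N. Pads are 16 mm wide; open, the fingers measure 119 mm over their backs; the gripper's body (75 mm by 177 mm) begins 78 mm behind the grasp point.
Start: joints at [1.193, 0.3, 1.521, -0, 1.321, -0.067], TCP at [0.168, 0.524, 0.205] pointing down, gripper open.
Joint ranges: [-3.03, 3.03], [-0.79, 2.21], [0.23, 2.52], [-1.04, 4.18], [0, 3.07], [-2.55, 2.55]. Speed limits (rad/s): [2.22, 2.22, 2.57, 3.14, 3.14, 3.14].

## Interface

Orientations are given as [roll, pitch, yaw] about the fixed x, y, z axes, in that order (R = Rz(yaw) Ry(pitch) Rx(roll)).
In Python, from station import ctrl, viewer, ticket, nets gives the robot as it stands.
- The arm moves only by the tool carry_out, never from a script. Its argument "commands" is one flat list of numbers, 7 for each row, row after row: the closure, from -1 (fully open) to 1 (shut), so that 0 is half open, then the shift along the world's x, y, z in cm, then the turn, a rotation vector about the world's x, y, z in rad. In form: [gripper, tx, ty, tz, ax, ay, az, gripper, tx, ty, tz, ax, ay, az, ...]. A call has 1 to 12 rows; each row is the pose to reach, as a shift and turn from the pose measured when the call began; what a row does not reach only later rows make up. A row lasts 1/12 s, in which the tool goes at most 41.7 mm and 7.16 degrees, less where a joint would pass 70% of its speed; a pose out of reach is approached as far as the arm can. A call with a gripper value outside its range is refused whole. The fingers move at their own pace and stop on an object; "force" is the grip in N (left out, the last holds). Time passes only in rows, so rows that repeat a pose let the fingers close. It gives the time, the measured TCP pose, the force and the opening at its end, in the units of the state.
- ctrl.get_obs(): the state, without advancing time (a new reading comes with each control period).
- viewer.camera(name): name is "scene" or "top"; returns (picture, depth): 420x560x3 uint8, blue, green, red; 420x560 float32, m along the optical axis (not along the pixel's ray), 0 where there is no reading.
- viewer.camera_info(name): a dict with "fx", "fy", "cx", "cy" (pixels), "R" (3x3) and "t" (3): a world point X has camera coordinates R X + t. Camera axes: x right, y down, z forward; pixel columns grow to the right and rows downward; lengths in m; the calibration is good to about 2 mm. A picture is of the moment at which its call begins. camera_info takes no time and is no camera call.
- ticket.hand_in(): hands the job in, once; it reports no verdict.
Trained networks look in the newest picture that a camera, given by its name, has taken for a name from the list of things; names that differ only in an ending like _2 or _b are one class to them, and where a whole thing is asked for, a point or a joint stands for the part that bears it (a point fixed in the world has none). Each returns a list of dicts, best first, with "confidence" (0 to 1); they miss things now and then, are a little off and sometimes report something else, mostly with a low value. They report only what shows in the picture. A call takes as long as a camera call.
- nets.silhouettes(camera, thing): "region" (420x560 bool, what is visible of it) and "extent" ([left, top, right, bottom] in pixels, round what is visible of it).
The state is a dict: "time_s": time; "qpos": joint angles; "joint_vel": joint speeds; "tau": joint torques, N m; "ee_pos": TCP position; "eef_rot": TCP orientation; "force": force on the tool from outside, world axes, zero at the start; "moment": the same for the moment, N m; "grip_width": finger opening in m.
Only numpy, scipy, OpenCV 4.12 (cv2) and the standard library are available. Lean on these libraries where they do the work, as an engineer would, in place of code of your own. Each camera call takes 0.05 s, during which the arm holds its last target. There are 200 camera calls.

## Task

Put the red pocket level away in the tool case: first stand the grey pipe offcut aside, upright on the shelf, where the cover cannot run into it, then slide the clear cover right back, lower the level gently on its edge into the one empty nest and let go, and slide the cover fully shut. Leave the two tools in the case in their nests and everything else on the shelf where it is.

Things in the scene. Friction and masses are not known exactly. Their poses are not given: they have to be found in the camera images.
- case: Tool case, fixed to the shelf: plywood box 134 long (its x) by 180 wide (its y) by 61 mm high, walls 8 mm. Origin: centre of its underside, on the shelf; z up; +x is the way the cover slides back (roughly away from the robot). Front wall (-x) 56 mm high, back wall 50 mm, side rails 61 mm with 164 mm between them.
- nest_1 (a point): Centre of the floor of the nest at the case's +y side, 46 mm from its middle, 8 mm above the shelf; axes as the case. Each nest is 118 mm long (x) by 32 mm wide (y). Between and beside the nests are black dividers whose tops are 26 mm above the shelf. Two nests hold a tool, one is empty; which one varies.
- nest_2 (a point): Centre of the floor of the middle nest, 8 mm above the shelf; axes as the case.
- nest_3 (a point): Centre of the floor of the nest at the case's -y side, 46 mm from its middle, 8 mm above the shelf; axes as the case.
- cover (a joint): How far the cover is slid back along the case's +x, in m: 0 shut, 0.118 right back at its stop. Starts up to 0.03 ajar; stays where it is left; about 2 N slides it. Clear pane 126 mm long, 168 wide, 4 thick, top 56 mm above the shelf; its rear edge is 67 mm behind the case's middle when shut, 185 mm behind it right back.
- cover_pull (a point): Centre of the blue pull bar on the cover: 10 mm along the slide (x), 60 mm across it (y), 14 mm high (56 to 70 mm above the shelf; this point at 63 mm). It moves with the cover; 42 mm in front of the case's middle when shut, 76 mm behind it right back. Axes as the case.
- level_mid (a point): Centre of the red pocket spirit level: 100 mm long (its x), 20 mm thick (its y), 40 mm high (its z), about 130 g, standing on its edge on the shelf; this point is half-way up, 20 mm above its underside. Either way round is right in the nest, with its length along the nest.
- pipe_mid (a point): Centre of the grey PVC pipe offcut standing upright on the shelf behind the case: 42 mm outside diameter, 35 mm inside, 90 mm tall, about 90 g; this point is half-way up, 45 mm above the shelf. z is its axis.
- rule_mid (a point): Centre of the yellow folding rule that stands in one of the nests: 100 long (x), 20 thick (y), 30 mm high; its top is 38 mm above the shelf.
- bevel_mid (a point): Middle of the dark wood and brass sliding bevel that stands in another nest: 100 long (x), 20 thick (y), 30 mm high; its top is 38 mm above the shelf.
- tape_mid (a point): Centre of the orange tape measure standing beside the level, bystander: 76 long (x), 40 wide (y), 68 mm high over all.
- scraper_mid (a point): Middle of the putty scraper lying flat, bystander: 175 long (its x, blade at +x, 75 mm wide at the edge), 28 mm wide wooden handle 18 mm high; this point is 9 mm above the shelf.
- spray_mid (a point): Centre of the blue spray can with a white cap, bystander, standing: 66 mm diameter, 186 mm tall; this point is 93 mm above the shelf. (Fixed things stand further off, clear of the work: a bolt tray, glue bottles and sanding blocks more than 0.77 m ahead of the robot, a bench clamp 160 mm high over 0.45 m to its left, a charger and a box over 0.55 m to its right.)
- drawers_mid (a point): Centre of the clear acrylic drawer cube, bystander: 110 mm each way (knobs stick out 12 mm at its -x face).

How it is judged:
By the outcome, as a careful person would: the job done as asked, in the order asked, and still so for the second after the job is handed in, with the robot touching nothing.
It also fails if it takes over 72 s, if anything falls off the work surface, if the arm or the gripper's body presses on something with over 40 N, if the wrist force passes 120 N, or if a joint passes its speed limit or range.

## Working session

There is one attempt and no reset: what is moved stays moved. The work goes in short steps, Python scripts to look and compute and a tool call to move; the robot and the scene stay as the last step left them, time stands still between calls to the robot, and variables do not carry over. Pictures are saved under pics/ and viewed, about 8 in all and at most 12, crops included, and the job is handed in when it is done.

Besides the shell and the picture viewer there is one more tool, called after ">>>" as name(argument=value, ...) on one line, values as JSON. carry_out: Moves the arm, as the interface text tells. Its arguments: {"type":"object","properties":{"commands":{"type":"array","items":{"type":"number"}},"force":{"type":"number"}},"required":["commands"]}

```bash
ls; mkdir -p pics; cat > h.py <<'E'
import numpy as np, cv2
from station import ctrl, viewer, ticket, nets
def cloud(cam,d):
    i=viewer.camera_info(cam); v,u=np.mgrid[:420,:560]
    P=np.stack([(u-i['cx'])/i['fx']*d,(v-i['cy'])/i['fy']*d,d],-1)
    W=(P-np.array(i['t']))@np.array(i['R']); W[d==0]=np.nan
    return W
def st():
    o=ctrl.get_obs(); print({k:np.round(o[k],3).tolist() for k in('time_s','ee_pos','eef_rot','force','grip_width','qpos')})
E
python3 - <<'E'
from h import *
st()
ims=[]
for c in('top','scene'):
    im,d=viewer.camera(c); cv2.imwrite(f'pics/{c}0.png',im); W=cloud(c,d)
    np.savez(f'{c}0.npz',im=im,d=d,W=W)
    for th in('level_mid','pipe_mid','case','cover_pull','rule_mid','bevel_mid','tape_mid','spray_mid','scraper_mid','drawers_mid','cover'):
        for r in nets.silhouettes(c,th)[:1]:
            m=r['region']&(np.nan_to_num(W[...,2])>0.004); p=W[m]
            if len(p)==0: print(c,th,'none');continue
            zt=np.percentile(p[:,2],97); q=p[p[:,2]>zt-.008]
            rc=cv2.minAreaRect((q[:,:2]*1000).astype(np.float32))
            print(c,th,round(r['confidence'],2),r['extent'],'z',np.round(zt,3),'rect',np.round(rc[0],0),np.round(rc[1],0),round(rc[2],1),'med',np.round(np.median(q,0),3))
E
```

```text
pics
{'time_s': 0.0, 'ee_pos': [0.168, 0.523, 0.205], 'eef_rot': [-3.141, 0.001, 1.26], 'force': [-0.355, -1.599, -0.79], 'grip_width': 0.094, 'qpos': [1.193, 0.3, 1.522, 0.0, 1.321, -0.067]}
top level_mid 0.56 [412.9, 242.1, 445.4, 281.4] z 0.043 rect [ 456. -331.] [97. 22.] 32.8 med [ 0.454 -0.331  0.039]
top pipe_mid 0.59 [300.8, 165.8, 322.3, 194.0] z 0.09 rect [637. -54.] [39. 39.] 41.2 med [ 0.633 -0.055  0.088]
top case 0.62 [252.4, 198.4, 330.4, 271.1] z 0.064 rect [509. -15.] [181. 152.] 89.5 med [ 0.511 -0.017  0.057]
top cover_pull 0.87 [257.0, 199.2, 332.2, 260.1] z 0.066 rect [522. -13.] [164. 124.] 87.9 med [ 0.498 -0.016  0.059]
top bevel_mid 0.63 [288.2, 253.4, 299.3, 264.9] z 0.037 rect [454. -16.] [17. 19.] 1.6 med [ 0.453 -0.015  0.034]
top tape_mid 0.93 [392.4, 262.5, 422.6, 295.5] z 0.067 rect [ 415. -280.] [67. 36.] 37.6 med [ 0.414 -0.281  0.062]
top spray_mid 0.79 [385.6, 137.4, 430.9, 187.2] z 0.187 rect [ 677. -269.] [50. 48.] 29.2 med [ 0.676 -0.268  0.185]
top scraper_mid 0.94 [136.8, 236.0, 167.3, 310.4] z 0.02 rect [376. 302.] [105.  26.] 7.4 med [0.371 
[... 831 characters left out ...]
e bevel_mid 0.71 [205.7, 174.3, 306.8, 268.0] z 0.063 rect [511. -16.] [185. 154.] 89.6 med [ 0.518 -0.026  0.057]
scene tape_mid 0.97 [119.3, 274.2, 160.4, 307.4] z 0.066 rect [ 415. -282.] [68. 36.] 37.0 med [ 0.417 -0.283  0.063]
scene spray_mid 0.91 [228.1, 294.7, 278.9, 378.2] z 0.187 rect [ 679. -271.] [50. 48.] 70.3 med [ 0.68  -0.273  0.185]
scene scraper_mid 0.83 [266.9, 123.1, 334.5, 152.0] z 0.02 rect [377. 301.] [107.  31.] 8.3 med [0.378 0.3   0.017]
scene drawers_mid 0.57 [354.3, 123.9, 425.7, 204.5] z 0.112 rect [674. 276.] [115. 113.] 83.3 med [0.677 0.271 0.109]
scene cover 0.78 [219.0, 184.5, 311.7, 257.4] z 0.067 rect [527. -17.] [156. 123.] 87.9 med [ 0.481 -0.019  0.066]
```

```bash
sleep 1
python3 - <<'E'
import numpy as np,cv2
a=np.load('top0.npz')['im'];b=np.load('scene0.npz')['im']
c=cv2.resize(a[150:290,220:460],None,fx=3.3,fy=3.3,interpolation=cv2.INTER_CUBIC)
cv2.imwrite('pics/a.png',c)
cv2.imwrite('pics/b.png',cv2.resize(b[100:380,80:450],None,fx=2.1,fy=2.1,interpolation=cv2.INTER_CUBIC))
# case rails: top cloud z 57-66 
for n in('top0','scene0'):
    W=np.load(n+'.npz')['W']; im=np.load(n+'.npz')['im'].astype(int)
    m=(abs(W[...,0]-.51)<.13)&(abs(W[...,1]+.017)<.12)
    blue=m&(im[...,0]>im[...,2]+60)&(W[...,2]>.05)
    p=W[blue]; rc=cv2.minAreaRect((p[p[:,2]>.063][:,:2]*1000).astype(np.float32)); print('pull',len(p),rc,np.percentile(p[:,2],[5,50,95]))
    q=W[m&(W[...,2]>.05)&~blue&(W[...,2]<.08)]
    rc=cv2.minAreaRect((q[:,:2]*1000).astype(np.float32)); print(rc, np.nanmin(q,0),np.nanmax(q,0))
    q=W[m&(W[...,2]>.0585)&~blue&(W[...,2]<.08)]
    for s in(1,-1):
        r=q[(s*(q[:,1]+.015))>.07]; f=np.polyfit(r[:,0],r[:,1],1); print('rail',s,len(r),f,r.mean(0))
E
```

```text
pull 68 ((478.2427062988281, -16.7668399810791), (54.28091049194336, 6.780168533325195), 89.30616760253906) [0.06534656 0.06947194 0.07237763]
((536.8705444335938, -15.43084716796875), (181.03265380859375, 206.74618530273438), 89.32278442382812) [ 0.43273314 -0.10517705  0.05002678] [0.63959593 0.07587919 0.07963018]
rail 1 209 [-0.01318637  0.07644332] [0.50279398 0.0698133  0.06095405]
rail -1 227 [-0.00440439 -0.09766539] [ 0.50008176 -0.09986794  0.06086437]
pull 47 ((476.3360595703125, -16.568130493164062), (53.65380859375, 7.304078578948975), 86.97709655761719) [0.06670389 0.06969569 0.07170591]
((536.1896362304688, -15.834609985351562), (185.57162475585938, 208.48175048828125), 89.57672119140625) [ 0.4313025  -0.10876129  0.05000089] [0.63998903 0.07739666 0.07997747]
rail 1 209 [-0.01464968  0.07643944] [0.50486962 0.06904326 0.06091169]
rail -1 272 [-0.01282907 -0.09488586] [ 0.50048385 -0.1013066   0.06093458]
```

View pics/a.png

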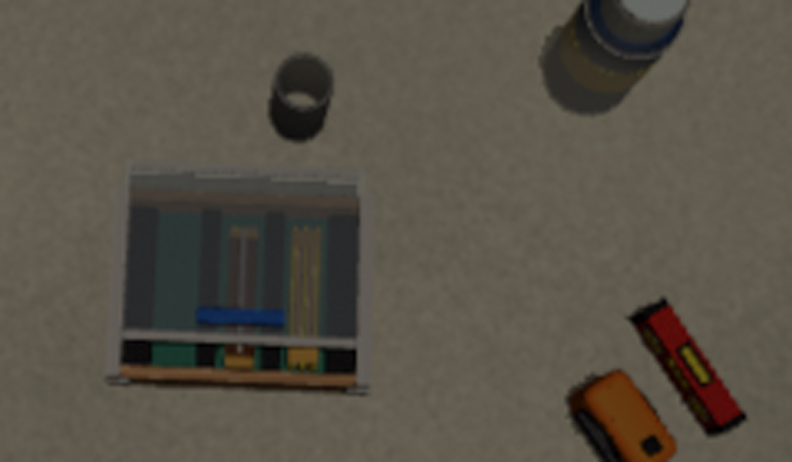

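View pics/b.png

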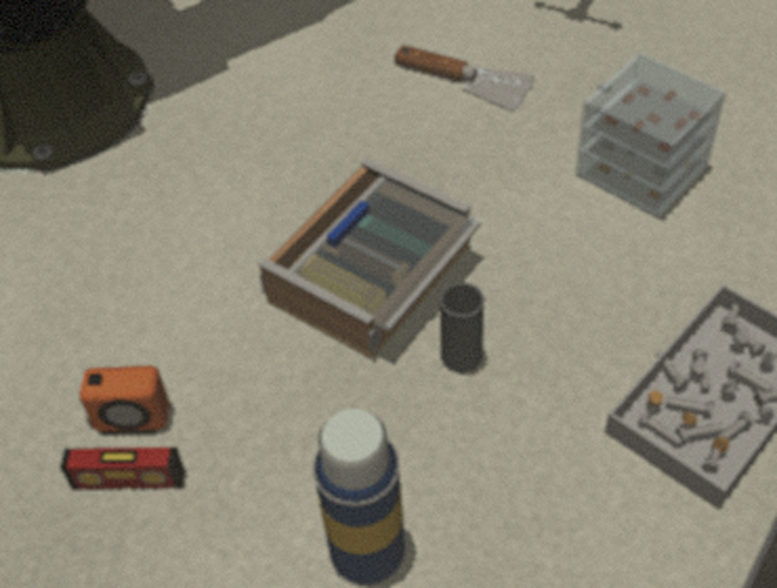

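Both views agree. The empty nest is nest_1: in the top crop it is the green floor on the left at about (178,270), with the bevel in the middle and the rule on the right. The case centre is about (0.502, -0.0155), yaw about -0.01, with the cover about 18 mm ajar. The pipe at (302,97) in the crop stands behind the case, in the cover's way. The level at (688,367) lies beside the tape.

First move: go over the pipe.

>>> carry_out(commands=[-1,47.2,-57.8,0,0,0,0.31,-1,47.2,-57.8,0,0,0,0.31,-1,47.2,-57.8,0,0,0,0.31,-1,47.2,-57.8,0,0,0,0.31,-1,47.2,-57.8,0,0,0,0.31,-1,47.2,-57.8,0,0,0,0.31,-1,47.2,-57.8,0,0,0,0.31,-1,47.2,-57.8,0,0,0,0.31,-1,47.2,-57.8,0,0,0,0.31,-1,47.2,-57.8,0,0,0,0.31,-1,47.2,-57.8,0,0,0,0.31,-1,47.2,-57.8,0,0,0,0.31], force=20)

```text
time_s: 2.2
ee_pos: [0.4821, 0.1387, 0.2057]
eef_rot: [3.141, -0.0, 1.57]
force: [0.4, 0.6, 0.7]
grip_width: 0.0942
```

>>> carry_out(commands=[-1,15.8,-19.4,0,0,0,0,-1,15.8,-19.4,0,0,0,0,-1,15.8,-19.4,0,0,0,0,-1,15.8,-19.4,0,0,0,0,-1,15.8,-19.4,0,0,0,0,-1,15.8,-19.4,0,0,0,0,-1,15.8,-19.4,0,0,0,0,-1,15.8,-19.4,-4,0,0,0,-1,15.8,-19.4,-8,0,0,0,-1,15.8,-19.4,-8,0,0,0])

```text
time_s: 3.03
ee_pos: [0.6367, -0.0549, 0.1179]
eef_rot: [-3.131, -0.002, 1.57]
force: [-0.4, -0.4, -1.7]
grip_width: 0.0937
```

Descend around the pipe, close.

>>> carry_out(commands=[-1,0.3,0,-3,0,0,0,-1,0.3,0,-6,0,0,0,-1,0.3,0,-7.5,0,0,0,-1,0.3,0,-7.5,0,0,0,0.4,0.3,0,-7.5,0,0,0,0.4,0.3,0,-7.5,0,0,0,0.4,0.3,0,-7.5,0,0,0,0.4,0.3,0,-7.5,0,0,0,0.4,0.3,0,-7.5,0,0,0,0.4,0.3,0,-7.5,0,0,0,0.4,0.3,0,-7.5,0,0,0,0.4,0.3,0,-7.5,0,0,0], force=20)

```text
time_s: 4.03
ee_pos: [0.6397, -0.0549, 0.043]
eef_rot: [-3.131, -0.002, 1.57]
force: [0.5, -0.7, -0.5]
grip_width: 0.0442
```

>>> carry_out(commands=[0.5,0,0,0,0,0,0,0.5,0,0,0,0,0,0,0.5,0,0,0,0,0,0,0.5,0,0,3,0,0,0,0.5,0,0,6,0,0,0,0.5,0,0,9.5,0,0,0,0.5,0,0,9.5,0,0,0])

```text
time_s: 4.62
ee_pos: [0.6421, -0.0552, 0.1452]
eef_rot: [-3.14, -0.0, 1.57]
force: [0.2, 0.8, -0.2]
grip_width: 0.0425
```

>>> carry_out(commands=[0.5,-1.5,3.5,0,0,0,0,0.5,-2.7,7,0,0,0,0,0.5,-4,10.5,0,0,0,0,0.5,-5.3,14,0,0,0,0,0.5,-6.8,18,0,0,0,0,0.5,-8.2,21.5,0,0,0,0,0.5,-8.2,21.5,0,0,0,0,0.5,-8.2,21.5,-3,0,0,0,0.5,-8.2,21.5,-6,0,0,0,0.5,-8.2,21.5,-9,0,0,0,0.5,-8.2,21.5,-9,0,0,0])

```text
time_s: 5.53
ee_pos: [0.5573, 0.159, 0.0497]
eef_rot: [-3.132, 0.001, 1.57]
force: [-0.9, -0.1, -2.3]
grip_width: 0.0423
```

```bash
python3 - <<'E'
from h import *
st()
im,d=viewer.camera('scene');W=cloud('scene',d)
cv2.imwrite('pics/c.png',cv2.resize(im[100:320,180:450],None,fx=2.6,fy=2.6,interpolation=cv2.INTER_CUBIC))
E
```

```text
{'time_s': 5.533, 'ee_pos': [0.557, 0.159, 0.05], 'eef_rot': [-3.132, 0.001, 1.57], 'force': [-0.906, -0.084, -2.315], 'grip_width': 0.042, 'qpos': [0.214, 0.539, 1.57, 0.001, 1.041, -1.356]}
```

View pics/c.png

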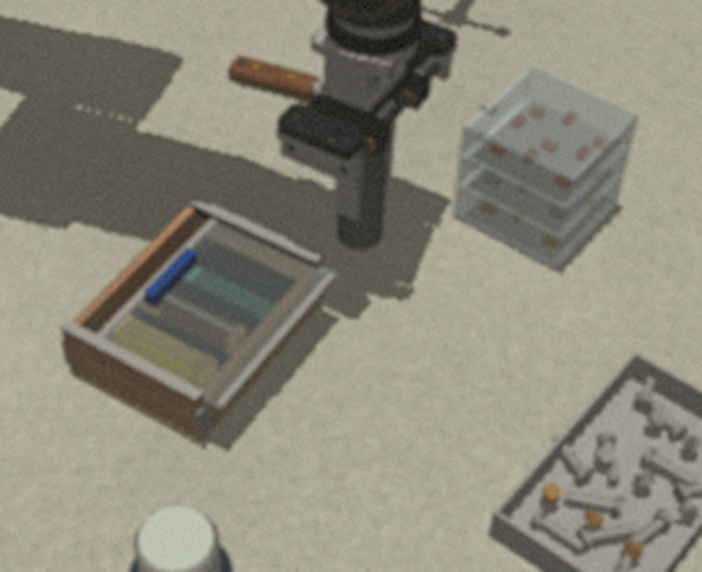

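The pipe hangs upright just above the shelf, clear to the +y side of the case. Setting it down gently.

>>> carry_out(commands=[0.5,0,0,-0.3,0,0,0,0.5,0,0,-0.5,0,0,0,0.5,0,0,-0.6,0,0,0,0.5,0,0,-0.7,0,0,0,0.5,0,0,-0.7,0,0,0,0.5,0,0,-0.7,0,0,0])

```text
time_s: 6.08
ee_pos: [0.559, 0.1593, 0.0465]
eef_rot: [-3.136, 0.0, 1.569]
force: [-0.5, -0.6, -1.8]
grip_width: 0.0426
```

>>> carry_out(commands=[0.5,0,0,-0.1,0,0,0,0.5,0,0,-0.2,0,0,0,0.5,0,0,-0.3,0,0,0,0.5,0,0,-0.3,0,0,0])

```text
time_s: 6.42
ee_pos: [0.5588, 0.1593, 0.0433]
eef_rot: [-3.136, 0.001, 1.569]
force: [0.2, 0.3, -0.9]
grip_width: 0.0426
```

>>> carry_out(commands=[0.5,0,0,-0.1,0,0,0,0.5,0,0,-0.2,0,0,0,0.5,0,0,-0.2,0,0,0])

```text
time_s: 6.67
ee_pos: [0.5594, 0.1593, 0.0428]
eef_rot: [-3.137, 0.001, 1.569]
force: [-4.5, -2.8, 14.8]
grip_width: 0.0422
```

Contact is felt (+15 N), so the pipe stands. Release and rise, then swing towards the cover pull.

>>> carry_out(commands=[0.3,0,0,0.1,0,0,0,-0.2,0,0,0.1,0,0,0,-0.5,0,0,0.1,0,0,0,-0.5,0,0,0.1,0,0,0,-0.5,0,0,0.1,0,0,0,-0.5,0,0,0.1,0,0,0,-0.5,0,0,3,0,0,0,-0.5,0,0,6,0,0,0,-0.5,0,0,9,0,0,0,-0.5,0,0,12,0,0,0,-0.5,0,0,12,0,0,0])

```text
time_s: 7.58
ee_pos: [0.5614, 0.1598, 0.1689]
eef_rot: [3.138, -0.001, 1.57]
force: [0.4, -0.5, 0.6]
grip_width: 0.0704
```

>>> carry_out(commands=[0.3,-8.4,-17.7,0,0,0,-1.58,0.3,-8.4,-17.7,0,0,0,-1.58,0.3,-8.4,-17.7,0,0,0,-1.58,0.3,-8.4,-17.7,0,0,0,-1.58,0.3,-8.4,-17.7,0,0,0,-1.58,0.3,-8.4,-17.7,0,0,0,-1.58,0.3,-8.4,-17.7,0,0,0,-1.58,0.3,-8.4,-17.7,0,0,0,-1.58,0.3,-8.4,-17.7,0,0,0,-1.58,0.3,-8.4,-17.7,0,0,0,-1.58,0.3,-8.4,-17.7,-3,0,0,-1.58,0.3,-8.4,-17.7,-6,0,0,-1.58])

```text
time_s: 8.58
ee_pos: [0.4781, -0.0173, 0.1089]
eef_rot: [3.137, -0.004, 0.063]
force: [1.2, -0.8, -1.3]
grip_width: 0.0331
```

```bash
python3 - <<'E'
from h import *
st()
im,d=viewer.camera('scene');W=cloud('scene',d)
for r in nets.silhouettes('scene','pipe_mid')[:2]:
    q=W[r['region']&(np.nan_to_num(W[...,2])>.075)]; print(r['confidence'],r['extent'],len(q),np.nanmedian(q,0),np.nanmax(q,0),np.nanmin(q,0))
b=(im[...,0].astype(int)>im[...,2]+60)&(abs(W[...,0]-.5)<.1)&(abs(W[...,1])<.1)
if b.any(): print('pull',b.sum(),W[b].mean(0),W[b].min(0),W[b].max(0))
E
```

```text
{'time_s': 8.583, 'ee_pos': [0.478, -0.017, 0.109], 'eef_rot': [3.137, -0.004, 0.063], 'force': [1.152, -0.751, -1.331], 'grip_width': 0.033, 'qpos': [-0.111, 0.248, 1.829, -0.004, 1.059, -0.172]}
0.63 [311.8, 159.1, 326.8, 197.5] 208 [0.55964379 0.15644561 0.08443496] [0.58014621 0.18103928 0.09270342] [0.53956113 0.1354033  0.07500719]
```

>>> carry_out(commands=[0.3,-0.1,0,-2,0,0,-0.075,0.3,-0.1,0,-4,0,0,-0.075,0.3,-0.1,0,-4.7,0,0,-0.075,0.3,-0.1,0,-4.7,0,0,-0.075,0.85,-0.1,0,-4.7,0,0,-0.075,0.85,-0.1,0,-4.7,0,0,-0.075,0.85,-0.1,0,-4.7,0,0,-0.075,0.85,-0.1,0,-4.7,0,0,-0.075,0.85,-0.1,0,-4.7,0,0,-0.075,0.85,-0.1,0,-4.7,0,0,-0.075], force=10)

```text
time_s: 9.52
ee_pos: [0.4749, -0.0171, 0.0592]
eef_rot: [3.139, 0.004, -0.008]
force: [-0.5, -0.4, 6.9]
grip_width: 0.0099
```

>>> carry_out(commands=[0.85,0,0,0.1,0,0,0,0.85,1.2,0,0.1,0,0,0,0.85,2.5,0,0.1,0,0,0,0.85,4,0,0.1,0,0,0,0.85,5.5,-0.1,0.1,0,0,0,0.85,7,-0.1,0.1,0,0,0,0.85,8.2,-0.1,0.1,0,0,0,0.85,9,-0.1,0.1,0,0,0,0.85,9.5,-0.1,0.1,0,0,0,0.85,9.7,-0.1,0.1,0,0,0,0.85,9.7,-0.1,0.1,0,0,0], force=12)

```text
time_s: 10.43
ee_pos: [0.5719, -0.0181, 0.0599]
eef_rot: [3.139, 0.004, -0.008]
force: [2.6, -0.7, -6.9]
grip_width: 0.0101
```

>>> carry_out(commands=[0.85,0.2,0,0.1,0,0,0,0.85,0.4,0,0.1,0,0,0,0.85,0.6,0,0.1,0,0,0,0.85,0.6,0,0.1,0,0,0])

```text
time_s: 10.77
ee_pos: [0.5763, -0.0181, 0.06]
eef_rot: [3.139, 0.009, -0.008]
force: [-8.2, -0.5, -10.7]
grip_width: 0.01
```

>>> carry_out(commands=[0.85,0.2,0,0.1,0,0,0,0.85,0.3,0,0.1,0,0,0,0.85,0.3,0,0.1,0,0,0])

```text
time_s: 11.02
ee_pos: [0.5764, -0.0181, 0.0599]
eef_rot: [3.139, 0.017, -0.008]
force: [-19.2, -1.5, -3.1]
grip_width: 0.0098
```

>>> carry_out(commands=[0.85,-0.1,0,0,0,0,0,0.35,-0.1,0,0,0,0,0,0.35,-0.1,0,0,0,0,0,0.35,-0.1,0,0,0,0,0,0.35,-0.1,0,0,0,0,0,0.35,-0.1,0,3,0,0,0,0.35,-0.1,0,7,0,0,0,0.2,-0.1,0,9,0,0,0,0.2,-3,-8,9,0,0,-0.98,0.2,-7,-17,9,0,0,-0.98,0.2,-11.9,-31.3,9,0,0,-0.98,0.2,-11.9,-31.3,9,0,0,-0.98], force=25)

```text
time_s: 12.02
ee_pos: [0.5154, -0.1752, 0.1505]
eef_rot: [3.139, 0.015, -0.513]
force: [0.7, -1.2, -0.2]
grip_width: 0.0376
```

>>> carry_out(commands=[0.17,-5.8,-15.6,0,-0.007,-0.013,-0.482,0.17,-5.8,-15.6,0,-0.007,-0.013,-0.482,0.17,-5.8,-15.6,0,-0.007,-0.013,-0.482,0.17,-5.8,-15.6,0,-0.007,-0.013,-0.482,0.17,-5.8,-15.6,0,-0.007,-0.013,-0.482,0.17,-5.8,-15.6,0,-0.007,-0.013,-0.482,0.17,-5.8,-15.6,-3,-0.007,-0.013,-0.482,0.17,-5.8,-15.6,-6,-0.007,-0.013,-0.482,0.17,-5.8,-15.6,-7.5,-0.007,-0.013,-0.482,0.17,-5.8,-15.6,-7.5,-0.007,-0.013,-0.482])

```text
time_s: 12.85
ee_pos: [0.4568, -0.329, 0.0724]
eef_rot: [-3.141, 0.006, -0.992]
force: [0.7, 0.3, -0.1]
grip_width: 0.0389
```

```bash
python3 - <<'E'
from h import *
st()
im,d=viewer.camera('scene');W=cloud('scene',d)
a=cv2.resize(im[170:350,90:330],None,fx=3.2,fy=3.2,interpolation=cv2.INTER_CUBIC)
cv2.imwrite('pics/d.png',a)
b=(im[...,0].astype(int)>im[...,2]+60)&(abs(W[...,0]-.55)<.1)&(abs(W[...,1])<.1)
if b.any(): print('pull',b.sum(),W[b].mean(0))
E
```

```text
{'time_s': 12.85, 'ee_pos': [0.457, -0.329, 0.072], 'eef_rot': [-3.141, 0.006, -0.992], 'force': [0.697, 0.287, -0.14], 'grip_width': 0.039, 'qpos': [-0.69, 0.474, 1.61, 0.002, 1.063, 0.301]}
pull 71 [ 0.57497761 -0.01827603  0.06953776]
```

View pics/d.png

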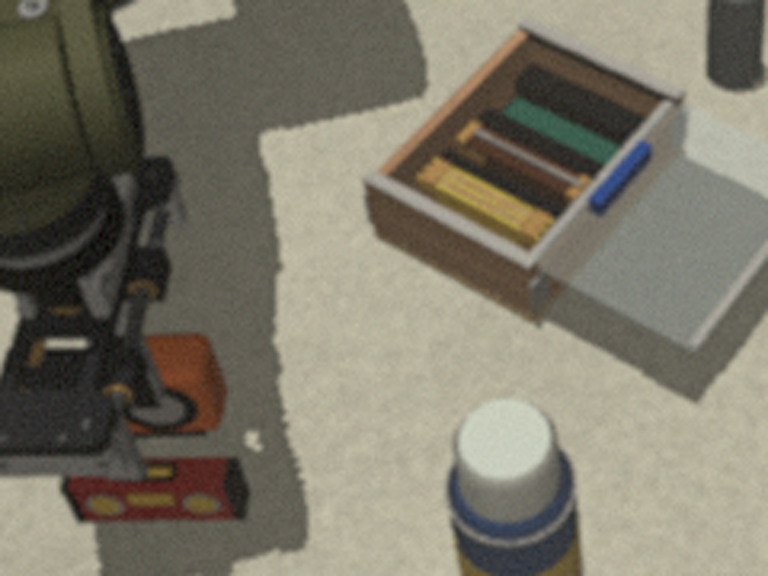

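The cover is right back with its pull at about (620,177). The empty green nest is at (560,130). The fingers straddle the level at (155,470), clear of the tape. Descend and grip.

>>> carry_out(commands=[0.17,0,-0.2,-2,0,0,0,0.17,0,-0.2,-4,0,0,0,0.17,0,-0.2,-5,0,0,0,0.17,0,-0.2,-5,0,0,0,0.75,0,-0.2,-5,0,0,0,0.75,0,-0.2,-5,0,0,0,0.75,0,-0.2,-5,0,0,0,0.75,0,-0.2,-5,0,0,0,0.75,0,-0.2,-5,0,0,0,0.75,0,-0.2,-5,0,0,0], force=30)

```text
time_s: 13.73
ee_pos: [0.4582, -0.3321, 0.0259]
eef_rot: [-3.14, 0.002, -0.993]
force: [0.3, 1.2, 8.0]
grip_width: 0.0198
```

>>> carry_out(commands=[0.75,0,0,0,0,0,0,0.75,0,0,0,0,0,0])

```text
time_s: 13.9
ee_pos: [0.4582, -0.3322, 0.0263]
eef_rot: [-3.14, 0.001, -0.993]
force: [0.7, 0.7, -1.6]
grip_width: 0.0197
```

>>> carry_out(commands=[0.75,0,0,2,0,0,0,0.75,0,0,5,0,0,0,0.75,0,0,8.5,0,0,0,0.75,0,0,11.5,0,0,0,0.75,0,0,11.5,0,0,0,0.75,0.5,3.5,11.5,0,0,-0.08,0.75,1,7,11.5,0,0,-0.16,0.75,1.4,10.5,11.5,0,0,-0.24,0.75,1.8,14,11.5,0,0,-0.32,0.75,2.2,17.5,11.5,0,0,-0.4,0.75,2.6,21,11.5,0,0,-0.46,0.75,3,24.5,11.5,0,0,-0.52])

```text
time_s: 14.9
ee_pos: [0.4878, -0.0855, 0.1407]
eef_rot: [-3.14, 0.002, -1.516]
force: [-0.0, 0.0, -1.2]
grip_width: 0.02
```

>>> carry_out(commands=[0.75,0.5,3.5,0,0,0,-0.03,0.75,0.9,7,0,0,0,-0.068,0.75,1.3,10,0,0,0,-0.068,0.75,1.3,11.5,0,0,0,-0.068,0.75,1.3,11.5,-2,0,0,-0.068,0.75,1.3,11.5,-4,0,0,-0.068,0.75,1.3,11.5,-4,0,0,-0.068])

```text
time_s: 15.48
ee_pos: [0.4987, 0.0298, 0.097]
eef_rot: [3.137, 0.001, -1.583]
force: [-0.5, -0.8, -1.2]
grip_width: 0.0197
```

```bash
python3 - <<'E'
from h import *
st()
o=[]
for c,(r0,r1,c0,c1) in {'top':(170,290,230,380),'scene':(140,290,180,370)}.items():
    im,d=viewer.camera(c);W=cloud(c,d)
    o.append(cv2.resize(im[r0:r1,c0:c1],(400,int(400*(r1-r0)/(c1-c0))),interpolation=cv2.INTER_CUBIC))
    i=im.astype(int); m=(i[...,2]>i[...,1]+60)&(i[...,2]>i[...,0]+60)&(abs(W[...,1]-.03)<.05)&(abs(W[...,0]-.5)<.08)&(W[...,2]>.06)
    p=W[m]
    if len(p)>5: 
        print(c,len(p),p.mean(0),p.min(0),p.max(0))
    g=(i[...,1]>i[...,2]+12)&(abs(W[...,0]-.5)<.08)&(abs(W[...,1]-.03)<.04)&(W[...,2]<.02)
    if g.any(): print('green',g.sum(),W[g].min(0),W[g].max(0))
h=min(x.shape[0] for x in o); cv2.imwrite('pics/e.png',np.hstack([x[:h] for x in o]))
E
```

```text
{'time_s': 15.483, 'ee_pos': [0.499, 0.03, 0.097], 'eef_rot': [3.137, 0.001, -1.583], 'force': [-0.488, -0.763, -1.162], 'grip_width': 0.02, 'qpos': [-0.014, 0.314, 1.775, 0.002, 1.058, 1.568]}
green 1 [ 0.52542118 -0.00437219  0.00729016] [ 0.52542118 -0.00437219  0.00729016]
green 129 [0.44315973 0.0265984  0.00382328] [0.52917083 0.04714715 0.01226234]
```

View pics/e.png

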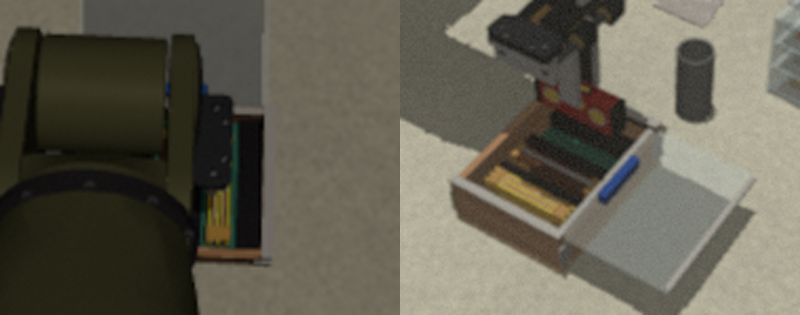

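```bash
python3 - <<'E'
from h import *
im,d=viewer.camera('scene');W=cloud('scene',d);i=im.astype(int)
m=(i[...,2]>i[...,1]*1.6)&(i[...,2]>i[...,0]*1.6)&(i[...,2]>60)&(W[...,2]>.066)&(W[...,2]<.125)&(abs(W[...,0]-.5)<.09)&(abs(W[...,1]-.03)<.05)
p=W[m];print(len(p),np.percentile(p,[2,50,98],axis=0)); 
for r in nets.silhouettes('scene','level_mid')[:2]:
    p=W[r['region']];p=p[p[:,2]>.066]; print(r['confidence'],r['extent'],len(p),np.nanpercentile(p,[2,50,98],axis=0))
# dividers / floor: cross-section at several y in case, x .45-.55
W0=W; q=W[(abs(W[...,0]-.50)<.05)&(W[...,2]>-.0)&(W[...,2]<.066)&(abs(W[...,1]+.016)<.095)]
for y in np.arange(-.106,.078,.004):
    z=q[abs(q[:,1]-y)<.002][:,2]
    if len(z): print(round(y*1000),len(z),np.round(np.median(z)*1000),end=' | ')
E
```

```text
243 [[0.45688311 0.01821927 0.07563692]
 [0.51706698 0.02118158 0.10418391]
 [0.54083866 0.03528546 0.11556879]]
0.79 [245.1, 177.4, 290.7, 205.8] 573 [[0.4560937  0.01736722 0.07542017]
 [0.52056704 0.02113302 0.0985303 ]
 [0.5497828  0.03768414 0.11613977]]
-106 619 33.0 | -102 118 60.0 | -98 66 61.0 | -94 7 59.0 | -74 8 33.0 | -70 217 30.0 | -66 82 37.0 | -62 66 38.0 | -58 60 38.0 | -54 69 38.0 | -50 20 37.0 | -46 2 29.0 | -42 51 26.0 | -38 58 25.0 | -34 57 26.0 | -30 18 24.0 | -26 181 27.0 | -22 74 34.0 | -18 88 35.0 | -14 35 36.0 | -10 58 34.0 | -6 10 33.0 | -2 16 26.0 | 2 67 25.0 | 6 60 26.0 | 10 56 26.0 | 14 38 25.0 | 18 1 23.0 | 26 12 10.0 | 30 53 8.0 | 34 45 9.0 | 38 45 8.0 | 42 53 8.0 | 46 185 17.0 | 50 73 25.0 | 54 54 26.0 | 58 36 25.0 | 62 22 25.0 | 66 84 42.0 | 70 14 60.0 | 74 11 61.0 |
```

The level is centred over nest_1: its face at y=0.020 puts its centre at 0.030, against a nest centre of 0.0305. Lowering.

>>> carry_out(commands=[0.75,0.2,0.05,-1.5,0,0,0,0.75,0.2,0.05,-3,0,0,0,0.75,0.2,0.05,-4.2,0,0,0,0.75,0.2,0.05,-5,0,0,0,0.75,0.2,0.05,-5.3,0,0,0,0.75,0.2,0.05,-5.5,0,0,0,0.75,0.2,0.05,-5.5,0,0,0,0.75,0.2,0.05,-5.5,0,0,0])

```text
time_s: 16.35
ee_pos: [0.5037, 0.0297, 0.0473]
eef_rot: [-3.138, 0.001, -1.584]
force: [-0.6, -0.4, -2.1]
grip_width: 0.0195
```

>>> carry_out(commands=[0.75,-0.1,0,-0.3,0,0,0,0.75,-0.2,0,-0.6,0,0,0,0.75,-0.2,0,-0.8,0,0,0,0.75,-0.2,0,-1.0,0,0,0,0.75,-0.2,0,-1.1,0,0,0,0.75,-0.2,0,-1.1,0,0,0])

```text
time_s: 16.85
ee_pos: [0.5015, 0.0297, 0.0361]
eef_rot: [-3.139, 0.001, -1.584]
force: [-0.0, 0.2, -1.9]
grip_width: 0.0199
```

>>> carry_out(commands=[0.75,0,0,-0.1,0,0,0,0.75,0,0,-0.15,0,0,0,0.75,0,0,-0.2,0,0,0,0.75,0,0,-0.2,0,0,0])

```text
time_s: 17.18
ee_pos: [0.5015, 0.0297, 0.034]
eef_rot: [-3.139, 0.001, -1.584]
force: [-0.0, -0.4, -2.1]
grip_width: 0.0196
```

>>> carry_out(commands=[0.75,0,0,-0.1,0,0,0,0.75,0,0,-0.15,0,0,0,0.75,0,0,-0.2,0,0,0,0.75,0,0,-0.2,0,0,0])

```text
time_s: 17.52
ee_pos: [0.5019, 0.0301, 0.0336]
eef_rot: [-3.138, 0.002, -1.584]
force: [-9.5, 4.0, 20.6]
grip_width: 0.0202
```

Seated (20 N up at the expected height). Release with a small opening, then rise.

>>> carry_out(commands=[0.75,0,0,0,0,0,0,0.45,0,0,0,0,0,0,0.35,0,0,0,0,0,0,0.35,0,0,0,0,0,0,0.35,0,0,0,0,0,0,0.35,0,0,0,0,0,0,0.35,0,0,2,0,0,0,0.35,0,0,5,0,0,0,0.35,0,0,8,0,0,0,0.35,0,0,10,0,0,0,0.35,0,0,10,0,0,0])

```text
time_s: 18.43
ee_pos: [0.5036, 0.0301, 0.1376]
eef_rot: [-3.132, 0.002, -1.584]
force: [0.6, -0.7, 0.8]
grip_width: 0.0306
```

>>> carry_out(commands=[0.35,7.2,-4.8,0,0,0,1.571,0.35,7.2,-4.8,0,0,0,1.571,0.35,7.2,-4.8,0,0,0,1.571,0.35,7.2,-4.8,0,0,0,1.571,0.35,7.2,-4.8,0,0,0,1.571,0.35,7.2,-4.8,0,0,0,1.571,0.35,7.2,-4.8,0,0,0,1.571,0.35,7.2,-4.8,0,0,0,1.571,0.35,7.2,-4.8,0,0,0,1.571,0.35,7.2,-4.8,0,0,0,1.571,0.35,7.2,-4.8,0,0,0,1.571,0.35,7.2,-4.8,0,0,0,1.571])

```text
time_s: 19.43
ee_pos: [0.5753, -0.0179, 0.1367]
eef_rot: [-3.132, 0.003, -0.078]
force: [0.2, -0.3, 0.5]
grip_width: 0.0306
```

```bash
python3 - <<'E'
from h import *
st()
im,d=viewer.camera('scene');W=cloud('scene',d);i=im.astype(int)
cv2.imwrite('pics/f.png',cv2.resize(im[140:290,180,][None] if 0 else im[150:290,170:380],None,fx=3.5,fy=3.5,interpolation=cv2.INTER_CUBIC))
for r in nets.silhouettes('scene','level_mid')[:2]:
    p=W[r['region']]; print(r['confidence'],r['extent'],len(p),np.nanpercentile(p,[2,50,98],axis=0))
    t=p[(p[:,2]>.041)&(p[:,2]<.055)]
    if len(t)>9: print(cv2.minAreaRect((t[:,:2]*1000).astype(np.float32)),np.median(t[:,2]))
E
```

```text
{'time_s': 19.433, 'ee_pos': [0.575, -0.018, 0.137], 'eef_rot': [-3.132, 0.003, -0.078], 'force': [0.226, -0.276, 0.532], 'grip_width': 0.031, 'qpos': [-0.099, 0.421, 1.523, 0.01, 1.202, -0.025]}
0.83 [244.5, 190.5, 292.1, 221.2] 621 [[0.45373916 0.01884916 0.01723149]
 [0.5014486  0.02272378 0.04474695]
 [0.54986601 0.04003844 0.05040677]]
((501.519287109375, 30.834022521972656), (23.800580978393555, 101.78892517089844), 88.8399887084961) 0.04723183331505833
```

View pics/f.png

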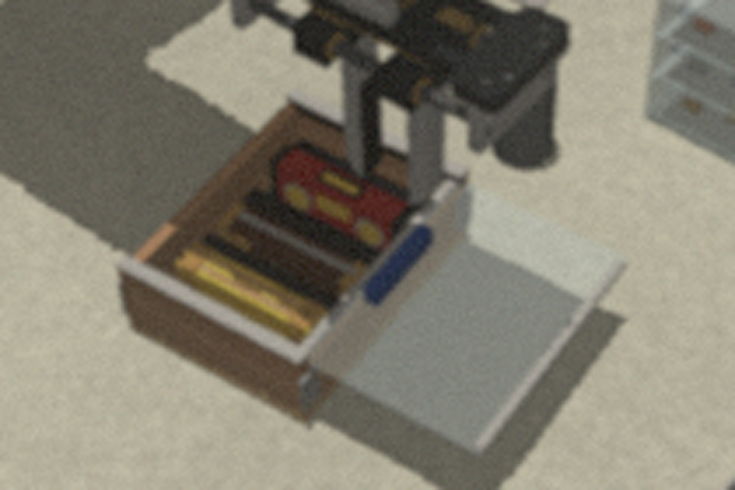

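The level stands upright in nest_1 at (340,200), centre (0.5015, 0.031), with its top at 0.047, below the pane. Gripping the pull now.

>>> carry_out(commands=[0.35,0.1,0,-2.5,-0.009,0,0.065,0.35,0.1,0,-5,-0.009,0,0.065,0.35,0.1,0,-7,-0.009,0,0.065,0.35,0.1,0,-7.5,-0.009,0,0.065,0.35,0.1,0,-7.5,-0.009,0,0.065,0.85,0.1,0,-7.6,-0.009,0,0.065,0.85,0.1,0,-7.6,-0.009,0,0.065,0.85,0.1,0,-7.6,-0.009,0,0.065,0.85,0.1,0,-7.6,-0.009,0,0.065,0.85,0.1,0,-7.6,-0.009,0,0.065,0.85,0.1,0,-7.6,-0.009,0,0.065,0.85,0.1,0,-7.6,-0.009,0,0.065], force=12)

```text
time_s: 20.53
ee_pos: [0.5763, -0.018, 0.0618]
eef_rot: [-3.141, 0.003, -0.017]
force: [-5.7, 0.5, 5.7]
grip_width: 0.0098
```

>>> carry_out(commands=[0.85,-1,0,0,0,0,0,0.85,-2.4,0,0,0,0,0,0.85,-3.9,0,0,0,0,0,0.85,-5.4,0.1,0,0,0,0,0.85,-6.9,0.1,0,0,0,0,0.85,-8.4,0.1,0,0,0,0,0.85,-9.6,0.1,0,0,0,0,0.85,-10.5,0.15,0,0,0,0,0.85,-11.1,0.15,0,0,0,0,0.85,-11.5,0.15,0,0,0,0,0.85,-11.5,0.15,0,0,0,0])

```text
time_s: 21.45
ee_pos: [0.4608, -0.0166, 0.0619]
eef_rot: [-3.141, 0.003, -0.017]
force: [-2.1, -4.7, -5.0]
grip_width: 0.0096
```

>>> carry_out(commands=[0.85,-0.2,0,0,0,0,0,0.85,-0.35,0,0,0,0,0,0.85,-0.5,0,0,0,0,0,0.85,-0.5,0,0,0,0,0])

```text
time_s: 21.78
ee_pos: [0.4581, -0.0166, 0.0624]
eef_rot: [-3.141, -0.003, -0.017]
force: [15.6, -1.3, -16.4]
grip_width: 0.0097
```

At the stop. Release and rise.

>>> carry_out(commands=[0.85,0,0,0,0,0,0,0.4,0,0,0,0,0,0,0.4,0,0,0,0,0,0,0.4,0,0,0,0,0,0,0.4,0,0,0,0,0,0,0.4,0,0,3,0,0,0,0.4,0,0,7,0,0,0,0.4,0,0,11,0,0,0,0.4,0,0,15,0,0,0,0.4,-6,10,18,0,0,0,0.4,-8,20,18,0,0,0,0.4,-8,20,18,0,0,0])

```text
time_s: 22.78
ee_pos: [0.4087, 0.0968, 0.2332]
eef_rot: [-3.141, -0.004, -0.019]
force: [1.2, 0.1, -0.1]
grip_width: 0.0282
```

>>> carry_out(commands=[0.4,-6,22,2,0,0,0,0.4,-6,22,2,0,0,0,0.4,-6,22,2,0,0,0,0.4,-6,22,2,0,0,0,0.4,-6,22,2,0,0,0,0.4,-6,22,2,0,0,0,0.4,-6,22,2,0,0,0])

```text
time_s: 23.37
ee_pos: [0.3473, 0.3201, 0.2535]
eef_rot: [-3.14, -0.004, -0.015]
force: [0.4, -0.0, 0.4]
grip_width: 0.0284
```

```bash
python3 - <<'E'
from h import *
st()
o=[]
for c,(r0,r1,c0,c1) in {'top':(140,300,220,450),'scene':(110,350,90,400)}.items():
    im,d=viewer.camera(c);W=cloud(c,d);i=im.astype(int)
    o.append(cv2.resize(im[r0:r1,c0:c1],(400,300),interpolation=cv2.INTER_CUBIC))
    b=(i[...,0]>i[...,2]+60)&(abs(W[...,0]-.47)<.05)&(abs(W[...,1])<.1)&(W[...,2]>.063)&(W[...,2]<.08)
    if b.any(): print('pull',b.sum(),W[b].mean(0))
    q=W[(abs(W[...,0]-.53)<.12)&(abs(W[...,1]+.016)<.06)&(W[...,2]>.046)&(W[...,2]<.07)]
    print(c,'pane/case rear x',np.percentile(q[:,0],99.5))
    for th in('pipe_mid','tape_mid','scraper_mid','spray_mid','drawers_mid'):
        for r in nets.silhouettes(c,th)[:1]:
            p=W[r['region']&(np.nan_to_num(W[...,2])>.004)]; zt=np.percentile(p[:,2],97); print(th,np.round(np.median(p[p[:,2]>zt-.008],0),3))
cv2.imwrite('pics/g.png',np.hstack(o))
E
```

```text
{'time_s': 23.367, 'ee_pos': [0.347, 0.32, 0.253], 'eef_rot': [-3.14, -0.004, -0.015], 'force': [0.438, -0.013, 0.44], 'grip_width': 0.028, 'qpos': [0.668, 0.086, 1.663, -0.001, 1.388, 0.684]}
pull 72 [ 0.45986387 -0.01425529  0.06879281]
top pane/case rear x 0.5673076559839721
pipe_mid [0.56  0.156 0.089]
tape_mid [ 0.413 -0.281  0.062]
scraper_mid [0.371 0.303 0.016]
spray_mid [ 0.676 -0.268  0.185]
drawers_mid [0.673 0.277 0.109]
pull 49 [ 0.45820517 -0.01706175  0.0696106 ]
scene pane/case rear x 0.5684724272931234
pipe_mid [0.559 0.16  0.087]
tape_mid [ 0.417 -0.283  0.063]
scraper_mid [0.379 0.3   0.016]
spray_mid [ 0.68  -0.273  0.185]
drawers_mid [0.677 0.271 0.109]
```

View pics/g.png

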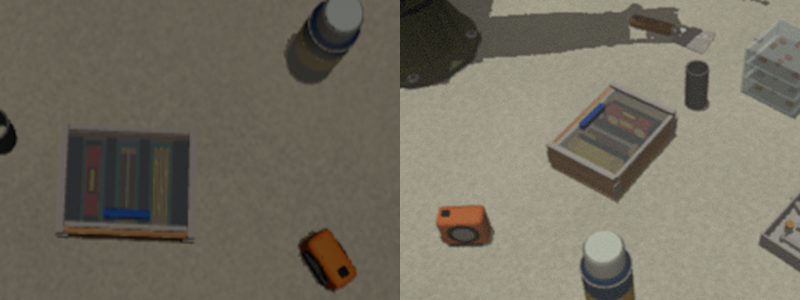

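The cover is shut with its pull at (127,214) in the top view. The level is in the left nest at (92,180), the bevel and rule are in theirs, and the pipe stands upright at (697,85) in the scene view. Handing in.

```bash
python3 -c "
from h import *
print(ticket.hand_in())"
```

```text
the job is handed in; nothing more can be done
None
```

The red level is in the empty nest (nest_1), the cover is shut, and the job is handed in after about 23.4 s of robot time.

- **Pipe:** I moved it first. It stands upright at about (0.56, 0.16), beside the case and clear of the cover's travel.
- **Cover back:** It slid right back until it met its stop, where the wrist read about 19 N.
- **Level:** I lowered it until it touched the nest floor (about 20 N) and let go. It measured centred at (0.5015, 0.031) with its top at 47 mm, below the pane.
- **Cover shut:** It slid home against the front stop at about 16 N. The pull measured x ≈ 0.458–0.460 and the cover's rear edge 0.567–0.568, both as expected for shut.

The last pictures show the bevel and rule in their nests. The tape, scraper, spray can and drawers measured within 1–2 mm of where they started. The arm was clear of everything at hand-in. No check failed, and the two cameras agreed to within a few millimetres.

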